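Fit the draining grid in the cleaning tray and prime the spray

ROBOT

A 6-joint arm with a two-finger parallel gripper is mounted at the origin on a cart in front of the work surface, level with it; the furniture and walls round the work are solid. World frame = base frame: x ahead of the robot, y to its left, z up, the work surface at z = 0. Lengths are in m, angles in rad, forces in N, time in s.
With the tool pointing down it reaches from about 0.375 to 0.975 m from the base axis. Payload 3.8 kg.
Tool frame: the origin (TCP) lies on the mounting face of the last link; the fingertips stand 173 mm ahead of it and the grasp point (between the pads) lies 155 mm ahead of it; z points along the fingers, y is the line along which they close (so a half turn about z gives the same grasp; the last joint's range is limited). The gripper opens to 85 mm and grips with 20 to 120 N. Pads are 22 mm wide; open, the fingers measure 114 mm over their backs; the gripper's body (76 mm by 85 mm) begins 54 mm behind the grasp point. The pads swing forward as they close: fully open they stand 13 mm farther back than shut.
Start: joints at [1.119, 0.264, 1.604, -0, 1.274, -0.037], TCP at [0.272, 0.618, 0.405] pointing down, gripper open.
Joint ranges: [-2.63, 2.63], [-0.94, 2.18], [0.31, 2.57], [-1.31, 4.45], [0, 2.66], [-2.55, 2.55]. Speed limits (rad/s): [2.57, 2.57, 3.14, 3.14, 3.14, 3.14].

INTERFACE

Orientations are given as a rotation vector (axis times angle).
In Python, from workcell import bot gives the robot as it stands.
- The arm moves only by the tool drive_tool, never from a script. Its argument "increments" is a list of rows, each an object with "delta_pos": the shift along the tool's x, y, z in mm, a list of three; "turn": the turn about the tool's z in rad; "jaw": the opening, from -1 (shut) to 1 (fully open). A call has 1 to 8 rows; each row shifts and turns the commanded pose from where the row before left it, along the tool's axes as they then stand; what a row does not reach is not made up. A row lasts 1/12 s, in which the tool goes at most 41.7 mm and 7.16 degrees, less where a joint would pass 70% of its speed; a pose out of reach is approached as far as the arm can. A call is refused whole if a number of a shift passes 41.7 or a number of a turn 0.125, either way. A call with a gripper value outside its range is refused whole. The fingers move at their own pace and stop on an object; "grip_force" is the grip in N (left out, the last holds). Time passes only in rows, so rows that do not move let the fingers close. It gives the time, the measured TCP pose, the force, the opening and the grip force at its end, in the units of the state.
- bot.read_state(): the state, without advancing time (a new reading comes with each control period).
- bot.read_camera(name): name is "scene" or "top" or "wrist"; returns a dict with "pixels" (480x640x3 uint8, red, green, blue), "fovy" (degrees; the focal length in pixels is half the picture's height over the tangent of half this angle, whatever the lens; pixels are square), "cx", "cy" (the principal point, pixels), "camera_from_world" (4x4, takes a point from world to camera coordinates); the wrist camera has in their place "hand_eye" (4x4, takes a point from camera to tool coordinates, whose origin is the TCP and whose axes are the flange's). Camera axes: x right, y down, z forward; pixel columns grow to the right and rows downward; lengths in m; the calibration is good to about 2 mm. A picture is of the moment at which its call begins: read the wrist's pose just before it. There is no depth.
- bot.finish_job(): hands the job in; it is judged then, once.
The state is a dict: "time": time; "q": joint angles; "joint_vel": joint speeds; "joint_torque": joint torques, N m; "tool_pos": TCP position; "tcp_rot": TCP orientation; "wrist_force": force on the tool from outside, world axes, zero at the start; "torque": the same for the moment, N m; "width": opening from 0.0 (shut) to 1.0 (fully open); "grip_force": force on a finger pad.
Only numpy, scipy, OpenCV 4.12 (cv2) and the standard library are available. Lean on these libraries where they do the work, as an engineer would, in place of code of your own. Each camera call takes 0.05 s, during which the arm holds its last target. There are 200 camera calls.

TASK

Get the small cleaning station ready: pick up the slotted metal grid by its handle, tuck its tongue under the tray's retaining lip with the opposite edge raised, then lower that edge gently, without letting it drop, until the grid lies flat and fully home in the tray. Only then press the cap of the spray canister beside the tray all the way down, and let it spring back up. Leave the multimeter, the tin and the tape roll where they are.

Things in the scene. Friction and masses are not known exactly. Their poses are not given: they have to be found in the camera images.
- grid: Loose plain slotted metal plate with a bar handle, 0.13 to 0.25 kg, flat on the table at the start. Origin: centre of its underside, z up. 120 mm long along its x: a body (x -46 to +60 mm) 90 mm wide, 5 mm thick, and at the -x end a narrower tongue (x -60 to -46 mm) 56 mm wide, 4 mm thick; undersides flush.
- grid_tongue (a point): Middle of the lower outer edge of the grid's tongue: at (-60, 0, 0) mm in the grid's frame.
- grid_free_edge (a point): Middle of the lower edge at the opposite, 90 mm wide end of the grid: at (60, 0, 0) mm in the grid's frame.
- grid_handle (a point): Centre of the handle bar, (0, 0, 37) mm in the grid's frame. The bar is 60 mm long along the grid's y, 12 mm thick along its x and 18 mm high (28 to 46 mm above the grid's underside), on two 8 mm posts at y = -24 and +24 mm. Grip it from above across its 12 mm thickness.
- wash_tray: Fixed grey open tray, 137 mm along x, 109 mm along y; origin: centre of its underside, z up. Well 125 x 97 mm, with a ledge all round 22 mm above the table that carries the grid; side and +x walls 6 mm thick, 30 mm high. Over the -x end (the robot's left, within 0.25 rad) a steel lip reaches 12 mm inward, with the tongue's pocket below it.
- tray_seat (a point): Where the grid's origin lies when home: on the tray's z axis, 22 mm above the table, with the tray's axes; the grid then has the same axes (tongue to -x). The grid has about 2.5 mm of play either way in x and 3.5 mm in y.
- tray_lip (a point): Middle of the lip's lower free edge: (-50.5, 0, 34) mm in the tray's frame, 12 mm above the ledge. The lip is 3 mm thick and runs along the tray's y. The pocket below it is 66 mm wide (y -33 to +33, blocked beyond), 12 mm deep (x -62.5 to -50.5) and 12 mm high.
- spray_top (a point): Centre of the top of the white cap of the spray canister, 141.5 mm above the table when up. The canister is upright, 52 mm in diameter, fixed to the tray's base with its axis 150 mm from the tray's centre along the tray's +x. The cap is a flat-topped button 27 mm in diameter with a small nozzle facing the tray; push it straight down.
- spray_cap (a joint): Travel of the spray cap in m: 0 up, 0.006 fully down. It is sprung: starts to move at about 2 N, is fully down at about 6 N, and comes back up when let go.
- multimeter: Bystander: dark grey handheld multimeter 148x74x49 mm lying on the right. Leave it alone. Origin: centre of its underside.
- tin_paste: Bystander: round tin 59 mm in diameter, 30 mm high, on the left. Leave it alone. Origin: centre of its underside.
- tape_roll: Bystander: black tape roll 66 mm in diameter, 19 mm high, on the left. Leave it alone. Origin: centre of its underside.

How it is judged:
On the way, in this order (a step that is already met when the one before it is completed fails the run):
1. the grid's tongue is at least 4 mm under the lip while the opposite edge is raised (grid tilted by more than 0.04 rad) (x of grid_tongue in the frame of tray_seat below -0.0545 m and z of grid_tongue in the frame of tray_seat between -0.004 and 0.009 m and y of grid_tongue in the frame of tray_seat between -0.012 and 0.012 m and angle between grid's own z axis and vertical between 0.04 and 0.7 rad), for 0.1 s.
2. the grid lies flat and home in the tray (horizontal distance between grid and tray_seat below 0.007 m and z of grid in the frame of tray_seat between -0.003 and 0.003 m and angle between grid's own z axis and vertical below 0.03 rad and x of grid_tongue in the frame of tray_seat below -0.0535 m), for 0.2 s.
3. the spray cap is pressed down (more than 4 of its 6 mm) (value of joint spray_cap above 0.004 m), for 0.05 s.
At the end, for the whole second after the job is handed in: The grid lies at rest flat in the tray (tilt under 0.03 rad, its origin within 7 mm horizontally and 3 mm in height of the seat), its tongue under the lip, and the spray cap has come back up (within 1 mm) (all of step 2 and linear speed of grid below 0.02 m/s and value of joint spray_cap below 0.001 m); the robot touches nothing.
It fails at once if the grid is dropped or flops into the tray (turns faster than 5 rad/s near its seat) (horizontal distance between grid and tray_seat below 0.03 m and angular speed of grid above 5 rad/s).
It fails at once if the spray cap is pressed before the grid is home (value of joint spray_cap above 0.003 m and not (horizontal distance between grid and tray_seat below 0.007 m and z of grid in the frame of tray_seat between -0.003 and 0.003 m and angle between grid's own z axis and vertical below 0.03 rad and x of grid_tongue in the frame of tray_seat below -0.0535 m)).
It fails at once if the multimeter is moved by more than 30 mm (distance of multimeter from where it was at the start of the episode above 0.03 m).
It fails at once if the tin is moved by more than 30 mm (distance of tin_paste from where it was at the start of the episode above 0.03 m).
It fails at once if the tape roll is moved by more than 30 mm (distance of tape_roll from where it was at the start of the episode above 0.03 m).
It also fails if it takes over 61 s, if anything falls off the work surface, if the arm or the gripper's body presses on something with over 40 N, if the wrist force passes 120 N, or if a joint passes its speed limit or range.

## Working session

There is one attempt and no reset: what is moved stays moved. The work goes in short steps, Python scripts to look and compute and a tool call to move; the robot and the scene stay as the last step left them, time stands still between calls to the robot, and variables do not carry over. Pictures are saved under pics/ and viewed, at most 10 in all, crops included, and the job is handed in when it is done.

Besides the shell and the picture viewer there is one more tool, called after ">>>" as a command line: name --argument value ..., lists and objects as JSON in quotes. drive_tool: Moves the arm, as the interface text tells. Its arguments: {"type":"object","properties":{"increments":{"type":"array"},"grip_force":{"type":"number"}},"required":["increments"]}

```bash
mkdir -p pics
python3 - <<'E'
from workcell import bot
import cv2,numpy as np,pickle
s=bot.read_state();print({k:np.round(v,4).tolist() for k,v in s.items()})
for n in("scene","top"):
    c=bot.read_camera(n);pickle.dump(c,open(n+'.pkl','wb'))
    cv2.imwrite(f'pics/{n}.png',c['pixels'][:,:,::-1]);print(n,c['fovy'],c['cx'],c['cy'],np.round(c['camera_from_world'],4).tolist())
E
```

```text
{'time': 0.0, 'q': [1.1191, 0.2648, 1.6054, 0.0, 1.2737, -0.0369], 'joint_vel': [0.0011, 0.0002, -0.0008, 0.0015, -0.0003, -0.0006], 'joint_torque': [-0.0003, -51.5113, -36.7319, -0.0001, 0.0131, -0.0], 'tool_pos': [0.2719, 0.6174, 0.4034], 'tcp_rot': [-0.6469, -3.0737, 0.0034], 'wrist_force': [0.3622, 0.2807, 0.4733], 'torque': [-0.0431, 0.0037, -0.0191], 'grip_force': 0.0, 'width': 1.0006}
scene 54.28510377535137 315.8982552329001 240.20911069777682 [[-0.8037, 0.5949, 0.0142, 0.4267], [0.3982, 0.5554, -0.7301, -0.0535], [-0.4422, -0.5811, -0.6832, 1.7153], [0.0, 0.0, 0.0, 1.0]]
top 51.95335296877419 313.33016520176824 233.0739285681862 [[-0.0148, -0.9999, 0.0088, -0.1172], [-0.9901, 0.0134, -0.1398, 0.4877], [0.1396, -0.0108, -0.9901, 1.5111], [0.0, 0.0, 0.0, 1.0]]
```

View pics/top.png

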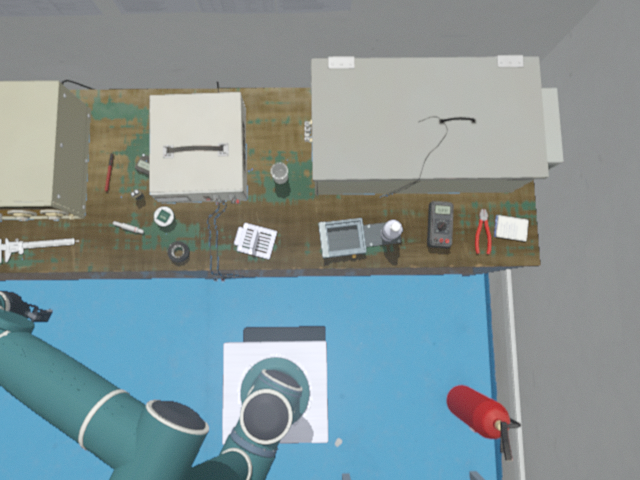

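View pics/scene.png

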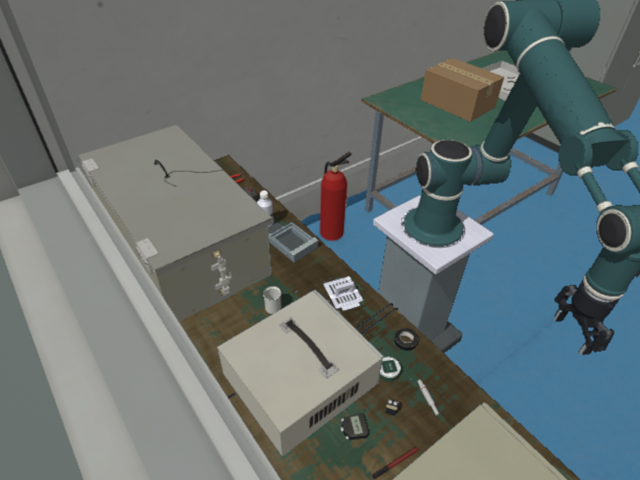

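The top view shows the grid at about (257,240) with its tongue to the left, the tray at about (344,238), the canister cap at about (393,228) and the multimeter at (440,225). I'll enlarge the crop to read off the corners.

```bash
cat > h.py <<'E'
import numpy as np,cv2,pickle
from scipy.spatial.transform import Rotation as R
def Kof(c):
    f=240/np.tan(np.radians(c['fovy'])/2); return np.array([[f,0,c['cx']],[0,f,c['cy']],[0,0,1]])
def T_cw(c,s=None):
    if 'camera_from_world' in c: return np.array(c['camera_from_world'])
    T=np.eye(4);T[:3,:3]=R.from_rotvec(s['tcp_rot']).as_matrix();T[:3,3]=s['tool_pos']
    return np.linalg.inv(T@np.array(c['hand_eye']))
def ray(c,uv,z,s=None):
    T=T_cw(c,s);d=T[:3,:3].T@np.linalg.inv(Kof(c))@[*uv,1];o=-T[:3,:3].T@T[:3,3]
    return o+d*(z-o[2])/d[2]
def proj(c,p,s=None):
    T=T_cw(c,s);q=Kof(c)@(T[:3,:3]@np.asarray(p)+T[:3,3]);return q[:2]/q[2]
E
python3 - <<'E'
from h import *
c=pickle.load(open('top.pkl','rb'))
im=c['pixels'][195:275,220:420,::-1]
cv2.imwrite('pics/topcrop.png',cv2.resize(im,None,fx=4,fy=4,interpolation=cv2.INTER_CUBIC))
for n,uv,z in(("grid",(257,240),0),("tray",(344,238),.03),("cap",(393,228),.1415),("cabfront",(400,190),0.0),("box",(195,197),0),("mug",(280,180),.05)):print(n,ray(c,uv,z).round(3))
E
```

```text
grid [0.471 0.056 0.   ]
tray [ 0.47 -0.22  0.03]
cap [ 0.483 -0.356  0.141]
cabfront [ 0.629 -0.409  0.   ]
box [0.614 0.257 0.   ]
mug [ 0.654 -0.021  0.05 ]
```

View pics/topcrop.png

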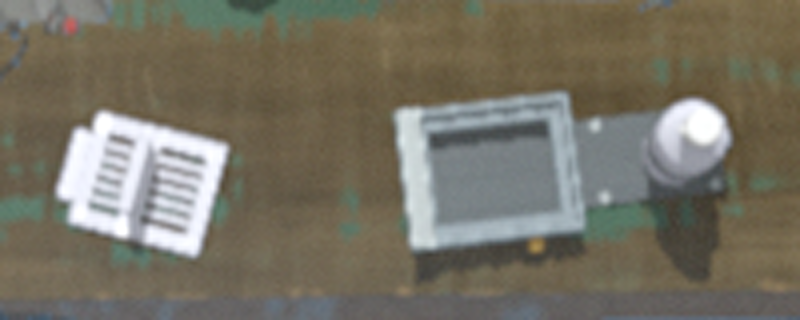

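The crop shows the grid with its tongue on the left and its body corners near (103,112), (229,147), (193,257) and (68,223). The tray corners are near (394,108), (569,93), (584,232) and (410,250), with the lip on the left, and the cap is near (702,126).

The drive can't tilt the tool. I'll grip the bar by its end faces (tool y along grid y) so the grid can pivot in the grip.

```bash
cat >> h.py <<'E'
def info(s):
    m=R.from_rotvec(s['tcp_rot']).as_matrix()
    return m,np.array(s['tool_pos'])
def plan(s,tcp,yaw_y):
    """tool-frame shift (mm) after turn 0 (current axes) and turn needed (rad) to have tool y at world yaw"""
    m,p=info(s);cur=np.arctan2(m[1,1],m[0,1]);d=(yaw_y-cur+np.pi)%(2*np.pi)-np.pi
    return (m.T@(np.array(tcp)-p)*1000).round(1),round(-d,3),np.degrees(cur).round(1),m[:,2].round(4)
E
python3 - <<'E'
from h import *
from workcell import bot
c=pickle.load(open('top.pkl','rb'))
P=lambda u,v,z:ray(c,(220+(u+.5)/4-.5,195+(v+.5)/4-.5),z)
def rect(q,z):
    a,b,d,e=[P(*k,z) for k in q]
    x=(b-a)+(d-e);y=(a-e)+(b-d);o=(a+b+d+e)/4
    print(o.round(4),'xdeg',np.degrees(np.arctan2(x[1],x[0])).round(1),'ydeg',np.degrees(np.arctan2(y[1],y[0])).round(1),np.linalg.norm(x)/2,np.linalg.norm(y)/2);return o
rect([(103,112),(229,147),(193,257),(68,223)],.005)
rect([(394,108),(569,93),(584,232),(410,250)],.031)
print('cap',P(702,126,.1415))
s=bot.read_state()
print(plan(s,[.47,.052,.30],np.radians(-15)))
E
```

```text
[0.4679 0.0566 0.005 ] xdeg -106.2 ydeg -17.7 0.10413335953039345 0.09277550210069149
[ 0.4722 -0.2139  0.031 ] xdeg -85.3 ydeg 4.9 0.1379752016934256 0.11194660265774699
cap [ 0.48827316 -0.36284017  0.1415    ]
(array([-409.2, -437.5,  104.3]), np.float64(1.418), np.float64(66.2), array([-9.0e-04, -1.9e-03, -1.0e+00]))
```

>>> drive_tool --increments '[{"delta_pos": [-25,-27,6],"turn": 0,"jaw": 1},{"delta_pos": [-25,-27,6],"turn": 0,"jaw": 1},{"delta_pos": [-25,-27,6],"turn": 0,"jaw": 1},{"delta_pos": [-25,-27,6],"turn": 0,"jaw": 1},{"delta_pos": [-25,-27,6],"turn": 0,"jaw": 1},{"delta_pos": [-25,-27,6],"turn": 0,"jaw": 1},{"delta_pos": [-25,-27,6],"turn": 0,"jaw": 1},{"delta_pos": [-25,-27,6],"turn": 0,"jaw": 1}]'

```text
time: 0.77
tool_pos: [0.3679, 0.3376, 0.356]
tcp_rot: [-0.646, -3.074, 0.001]
wrist_force: [-0.2, -0.1, -0.2]
width: 0.998
grip_force: 0.0
```

>>> drive_tool --increments '[{"delta_pos": [-25,-27,6],"turn": 0,"jaw": 1},{"delta_pos": [-25,-27,6],"turn": 0,"jaw": 1},{"delta_pos": [-25,-27,6],"turn": 0,"jaw": 1},{"delta_pos": [-25,-27,6],"turn": 0,"jaw": 1},{"delta_pos": [-25,-27,6],"turn": 0,"jaw": 1},{"delta_pos": [-25,-27,6],"turn": 0,"jaw": 1},{"delta_pos": [-25,-26,6],"turn": 0,"jaw": 1},{"delta_pos": [-25,-26,6],"turn": 0,"jaw": 1}]'

```text
time: 1.43
tool_pos: [0.4647, 0.0612, 0.3082]
tcp_rot: [-0.647, -3.074, -0.0]
wrist_force: [0.3, 0.6, -0.2]
width: 0.998
grip_force: 0.0
```

>>> drive_tool --increments '[{"delta_pos": [0,0,0],"turn": 0.12,"jaw": 1},{"delta_pos": [0,0,0],"turn": 0.12,"jaw": 1},{"delta_pos": [0,0,0],"turn": 0.12,"jaw": 1},{"delta_pos": [0,0,0],"turn": 0.12,"jaw": 1},{"delta_pos": [0,0,0],"turn": 0.12,"jaw": 1},{"delta_pos": [0,0,0],"turn": 0.12,"jaw": 1},{"delta_pos": [0,0,0],"turn": 0.12,"jaw": 1},{"delta_pos": [0,0,0],"turn": 0.12,"jaw": 1}]'

```text
time: 2.1
tool_pos: [0.4645, 0.0629, 0.3082]
tcp_rot: [-2.0, -2.422, 0.001]
wrist_force: [-0.0, -0.5, -0.1]
width: 0.999
grip_force: 0.0
```

>>> drive_tool --increments '[{"delta_pos": [0,0,0],"turn": 0.12,"jaw": 1},{"delta_pos": [0,0,0],"turn": 0.12,"jaw": 1},{"delta_pos": [0,0,0],"turn": 0.12,"jaw": 1},{"delta_pos": [0,0,0],"turn": 0.1,"jaw": 1},{"delta_pos": [0,0,0],"turn": 0,"jaw": 1},{"delta_pos": [0,0,0],"turn": 0,"jaw": 1}]'

```text
time: 2.6
tool_pos: [0.4646, 0.063, 0.3084]
tcp_rot: [-2.492, -1.913, 0.001]
wrist_force: [-0.0, -0.8, -0.4]
width: 1.0
grip_force: 0.0
```

Run:
```python
from h import *
from workcell import bot
s=bot.read_state();c=bot.read_camera('wrist');pickle.dump((s,c),open('w1.pkl','wb'))
cv2.imwrite('pics/w1.png',c['pixels'][:,:,::-1])
print(s['time'],s['tool_pos'],plan(s,[.47,.063,.30],np.radians(-16)),np.round(c['hand_eye'],3).tolist(),s['q'])
```

```text
2.6 [0.4645924  0.06298096 0.30836329] (array([1.4, 5.2, 8.4]), np.float64(0.018), np.float64(-15.0), array([-6.e-04, -1.e-04, -1.e+00])) [[0.0, -0.95, -0.313, 0.079], [1.0, -0.0, 0.0, -0.001], [-0.0, -0.313, 0.95, 0.03], [0.0, 0.0, 0.0, 1.0]] [ 8.16179386e-02 -4.58901630e-02  2.13271527e+00 -3.74982097e-05
  1.05542027e+00  3.42790398e-01]
```

View pics/w1.png

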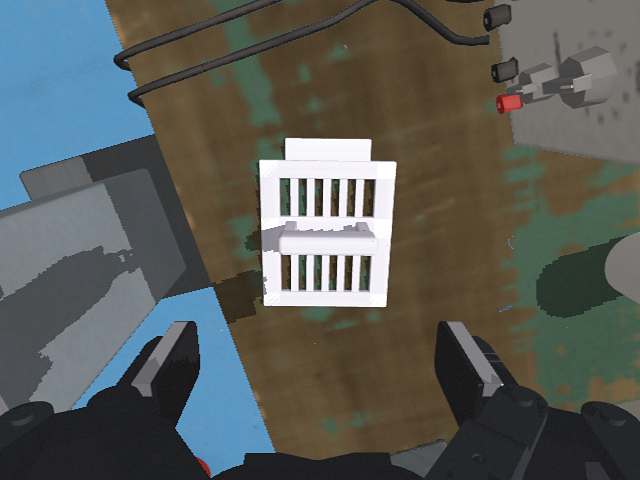

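The wrist view shows the body corners at (259,161), (397,161), (387,307) and (264,307), the tongue edge from (285,138) to (370,138), and the bar's top face roughly between (280,233) and (377,233).

Run:
```python
from h import *
s,c=pickle.load(open('w1.pkl','rb'))
pix=np.array([(259,161),(397,161),(387,307),(264,307),(285,138),(370,138)],float)
obj=np.array([(-.046,-.045,.005),(-.046,.045,.005),(.06,.045,.005),(.06,-.045,.005),(-.06,-.028,.004),(-.06,.028,.004)])
from scipy.optimize import least_squares
def f(v,sg):
    a=v[2];M=np.array([[np.cos(a),-np.sin(a),0],[np.sin(a),np.cos(a),0],[0,0,1]])
    o=obj*[1,sg,1]
    return np.ravel([proj(c,M@q+[v[0],v[1],0],s)-p for q,p in zip(o,pix)])
for sg in(1,-1):
    r=least_squares(f,[.47,.063,np.radians(-106)],args=(sg,));print(sg,r.x[:2].round(4),np.degrees(r.x[2]).round(1),r.cost,r.fun.round(1)) 
    if sg==1 or r.cost<100:
        v=r.x;print(plan(s,[v[0],v[1],.192],v[2]+np.pi/2))
        for y in(-.03,.03):print(proj(c,[v[0]-np.sin(v[2])*y,v[1]+np.cos(v[2])*y,.046],s))
```

```text
1 [0.4703 0.0613] -105.2 2.3183001992361882 [-0.1 -0.5 -0.9  0.  -0.1 -0.4  0.7 -0.8 -0.5  0.5  0.9  0.9]
(array([ -0.2,   6. , 116.4]), np.float64(0.004), np.float64(-15.0), array([-6.e-04, -1.e-04, -1.e+00]))
[277.98236854 247.07208896]
[378.55010003 247.4353633 ]
-1 [0.4689 0.0579] -107.1 41204.51803902278 [ 138.1    7.9 -136.3    2.8 -125.5    1.7  119.1    5.8   87.9    8.1
  -83.1    4.8]
```

>>> drive_tool --increments '[{"delta_pos": [0,6,20],"turn": 0,"jaw": 1},{"delta_pos": [0,0,30],"turn": 0,"jaw": 1},{"delta_pos": [0,0,30],"turn": 0,"jaw": 1},{"delta_pos": [0,0,20],"turn": 0,"jaw": 1},{"delta_pos": [0,0,10],"turn": 0,"jaw": 1},{"delta_pos": [0,0,6],"turn": 0,"jaw": 1},{"delta_pos": [0,0,0],"turn": 0,"jaw": 1}]' --grip_force 30

```text
time: 3.23
tool_pos: [0.4703, 0.0614, 0.1918]
tcp_rot: [-2.493, -1.91, 0.003]
wrist_force: [0.8, 0.7, -0.3]
width: 0.996
grip_force: 0.0
```

>>> drive_tool --increments '[{"delta_pos": [0,0,0],"turn": 0,"jaw": 0.5},{"delta_pos": [0,0,0],"turn": 0,"jaw": 0.4},{"delta_pos": [0,0,0],"turn": 0,"jaw": 0.3},{"delta_pos": [0,0,0],"turn": 0,"jaw": 0.1},{"delta_pos": [0,0,0],"turn": 0,"jaw": -0.3},{"delta_pos": [0,0,0],"turn": 0,"jaw": -1},{"delta_pos": [0,0,0],"turn": 0,"jaw": -1},{"delta_pos": [0,0,0],"turn": 0,"jaw": -1}]' --grip_force 30

```text
time: 3.9
tool_pos: [0.4717, 0.0616, 0.1944]
tcp_rot: [2.493, 1.909, 0.004]
wrist_force: [-1.6, -0.3, 6.7]
width: 0.698
grip_force: 33.4
```

>>> drive_tool --increments '[{"delta_pos": [0,0,-10],"turn": 0,"jaw": -1},{"delta_pos": [0,0,-25],"turn": 0,"jaw": -1},{"delta_pos": [0,0,-30],"turn": 0,"jaw": -1},{"delta_pos": [0,0,-30],"turn": 0,"jaw": -1},{"delta_pos": [0,0,-30],"turn": 0,"jaw": -1},{"delta_pos": [0,0,-30],"turn": 0,"jaw": -1},{"delta_pos": [-10,3,-30],"turn": 0,"jaw": -1},{"delta_pos": [-25,6,-10],"turn": 0,"jaw": -1}]'

```text
time: 4.57
tool_pos: [0.4713, 0.0266, 0.3937]
tcp_rot: [2.488, 1.911, 0.012]
wrist_force: [1.2, -0.6, -1.7]
width: 0.694
grip_force: 33.2
```

>>> drive_tool --increments '[{"delta_pos": [-34,9,0],"turn": 0,"jaw": -1},{"delta_pos": [-34,9,0],"turn": 0,"jaw": -1},{"delta_pos": [-34,9,0],"turn": 0,"jaw": -1},{"delta_pos": [-34,9,0],"turn": 0,"jaw": -1},{"delta_pos": [-34,9,0],"turn": 0,"jaw": -1},{"delta_pos": [-34,9,0],"turn": 0,"jaw": -1},{"delta_pos": [-34,9,0],"turn": 0,"jaw": -1},{"delta_pos": [-34,9,0],"turn": 0,"jaw": -1}]'

```text
time: 5.23
tool_pos: [0.4679, -0.2576, 0.3882]
tcp_rot: [2.494, 1.909, 0.0]
wrist_force: [0.3, -0.2, -0.2]
width: 0.69
grip_force: 33.2
```

>>> drive_tool --increments '[{"delta_pos": [0,0,0],"turn": -0.05,"jaw": -1},{"delta_pos": [0,0,0],"turn": -0.1,"jaw": -1},{"delta_pos": [0,0,0],"turn": -0.1,"jaw": -1},{"delta_pos": [0,0,0],"turn": -0.1,"jaw": -1},{"delta_pos": [0,0,0],"turn": 0,"jaw": -1},{"delta_pos": [0,0,0],"turn": 0,"jaw": -1}]'

```text
time: 5.73
tool_pos: [0.4684, -0.2559, 0.3879]
tcp_rot: [-2.127, -2.312, 0.0]
wrist_force: [-0.0, -0.2, -2.0]
width: 0.695
grip_force: 33.2
```

Run:
```python
from h import *
from workcell import bot
s=bot.read_state();c=bot.read_camera('wrist');pickle.dump((s,c),open('w2.pkl','wb'))
cv2.imwrite('pics/w2.png',c['pixels'][:,:,::-1])
print(s['time'],s['tool_pos'],s['width'],s['grip_force'],plan(s,[.4722,-.2139,.30],np.radians(4.8)))
```

```text
5.7333 [ 0.46839083 -0.25593454  0.38793657] 0.694859553517913 33.15872669219971 (array([41.6,  7.3, 87.9]), np.float64(-0.001), np.float64(4.8), array([-0., -0., -1.]))
```

View pics/w2.png

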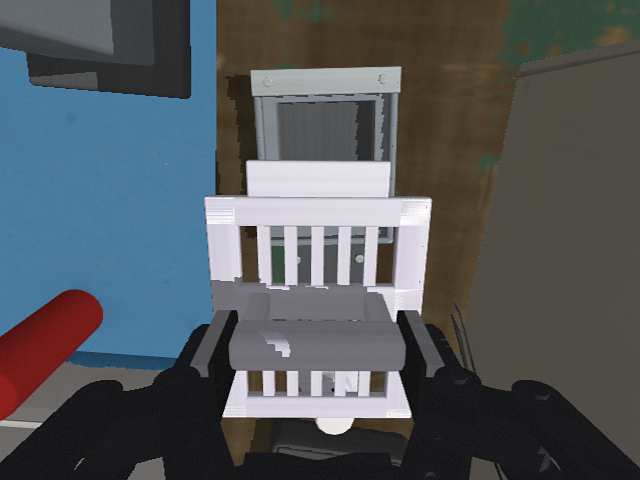

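The wrist view shows the lip's outer corners at (251,71) and (400,67), its inner corners at (253,97) and (401,92), and the tray's far right corner at (394,243). The held grid's tongue edge runs (247,161)–(390,161), with body corners at (206,197) and (431,197).

```bash
cat > grid.py <<'E'
from h import *
from scipy.optimize import least_squares
def rz(a):return R.from_euler('z',a).as_matrix()
def fit_tray(s,c,pix,obj,x0):
    f=lambda v:np.ravel([proj(c,rz(v[2])@q+[v[0],v[1],0],s)-p for q,p in zip(np.array(obj),pix)])
    r=least_squares(f,x0,loss='soft_l1');print('tray',r.x[:2].round(4),np.degrees(r.x[2]).round(2),r.fun.round(1) if r.fun.size<20 else '');return r.x
def fit_grid(s,c,pix,obj,yaw):
    # pose: origin, yaw, tilt (free edge up positive)
    def f(v):
        M=rz(v[3])@R.from_euler('y',-v[4]).as_matrix()
        return np.ravel([proj(c,M@q+v[:3],s)-p for q,p in zip(np.array(obj),pix)])
    r=least_squares(f,[*(np.array(s['tool_pos'])-[0,0,.192]),yaw,0]);v=r.x
    print('grid',v[:3].round(4),'yaw',np.degrees(v[3]).round(2),'tilt',v[4].round(4),r.fun.round(1));return v
E
python3 - <<'E'
from grid import *
s,c=pickle.load(open('w2.pkl','rb'))
t=fit_tray(s,c,[(251,71),(400,67),(253,97),(401,92),(394,243)],[(-.0685,-.0545,.037),(-.0685,.0545,.037),(-.0505,-.0545,.037),(-.0505,.0545,.037),(.0685,.0545,.03)],[.472,-.214,-1.49])
g=fit_grid(s,c,[(247,161),(390,161),(206,197),(431,197)],[(-.06,-.028,.004),(-.06,.028,.004),(-.046,-.045,.005),(-.046,.045,.005)],-1.49)
d=rz(-t[2])@(np.array(s['tool_pos'])-[t[0],t[1],0]);print('TCP in tray',d.round(4))
d=rz(-t[2])@(g[:3]-[t[0],t[1],0]);print('grid in tray',d.round(4))
print('cap',(rz(t[2])@[.15,0,0]+[t[0],t[1],0]).round(4))
E
```

```text
tray [ 0.4726 -0.2177] -83.57 [-0.5 -0.3  1.7 -1.  -0.6  0.2 -0.1  0.6  0.3  0.7]
grid [ 0.4679 -0.2566  0.1913] yaw -85.23 tilt 0.0094 [ 0.   0.1 -0.   0.1 -0.1 -0.1  0.  -0.1]
TCP in tray [ 0.0375 -0.0085  0.3879]
grid in tray [ 0.0381 -0.009   0.1913]
cap [ 0.4894 -0.3668  0.    ]
```

>>> drive_tool --increments '[{"delta_pos": [0,0,0],"turn": -0.017,"jaw": -1},{"delta_pos": [20,4,0],"turn": 0,"jaw": -1},{"delta_pos": [35,4,0],"turn": 0,"jaw": -1},{"delta_pos": [35,0,0],"turn": 0,"jaw": -1},{"delta_pos": [35,0,10],"turn": 0,"jaw": -1},{"delta_pos": [22,0,25],"turn": 0,"jaw": -1},{"delta_pos": [10,0,30],"turn": 0,"jaw": -1},{"delta_pos": [0,0,30],"turn": 0,"jaw": -1}]'

```text
time: 6.45
tool_pos: [0.4604, -0.0968, 0.2928]
tcp_rot: [2.1, 2.334, 0.003]
wrist_force: [0.6, -1.2, -2.2]
width: 0.699
grip_force: 33.2
```

>>> drive_tool --increments '[{"delta_pos": [0,0,30],"turn": 0,"jaw": -1},{"delta_pos": [0,0,15],"turn": 0,"jaw": -1},{"delta_pos": [0,0,8],"turn": 0,"jaw": -1},{"delta_pos": [0,0,3],"turn": 0,"jaw": -1},{"delta_pos": [0,0,2],"turn": 0,"jaw": -1},{"delta_pos": [0,0,1],"turn": 0,"jaw": -1},{"delta_pos": [0,0,0],"turn": 0,"jaw": -1}]'

```text
time: 7.03
tool_pos: [0.4613, -0.0994, 0.2349]
tcp_rot: [2.103, 2.331, 0.002]
wrist_force: [0.4, 0.4, -1.7]
width: 0.69
grip_force: 33.1
```

>>> drive_tool --increments '[{"delta_pos": [0,0,1.5],"turn": 0,"jaw": -1},{"delta_pos": [0,0,1.5],"turn": 0,"jaw": -1},{"delta_pos": [0,0,1.5],"turn": 0,"jaw": -1},{"delta_pos": [0,0,1.5],"turn": 0,"jaw": -1},{"delta_pos": [0,0,0],"turn": 0,"jaw": -1}]'

```text
time: 7.45
tool_pos: [0.461, -0.0985, 0.2288]
tcp_rot: [-2.105, -2.332, -0.003]
wrist_force: [-2.1, 5.4, 8.1]
width: 0.696
grip_force: 34.3
```

>>> drive_tool --increments '[{"delta_pos": [0,0,1.5],"turn": 0,"jaw": -1},{"delta_pos": [0,0,1.5],"turn": 0,"jaw": -1},{"delta_pos": [0,0,1.5],"turn": 0,"jaw": -1},{"delta_pos": [0,0,1.5],"turn": 0,"jaw": -1},{"delta_pos": [0,0,0],"turn": 0,"jaw": -1}]'

```text
time: 7.87
tool_pos: [0.4613, -0.098, 0.2232]
tcp_rot: [-2.105, -2.332, -0.005]
wrist_force: [-2.1, 7.5, 8.8]
width: 0.691
grip_force: 35.0
```

Run:
```python
from h import *
from workcell import bot
s=bot.read_state();c=bot.read_camera('wrist');pickle.dump((s,c),open('w3.pkl','wb'))
cv2.imwrite('pics/w3.png',c['pixels'][:,:,::-1])
print(s['time'],s['tool_pos'],s['width'],s['grip_force'],s['wrist_force'])
```

```text
7.8667 [ 0.46131033 -0.09799081  0.22318018] 0.6914542392988843 34.97092008590698 [-2.07457511  7.53502715  8.83927693]
```

View pics/w3.png

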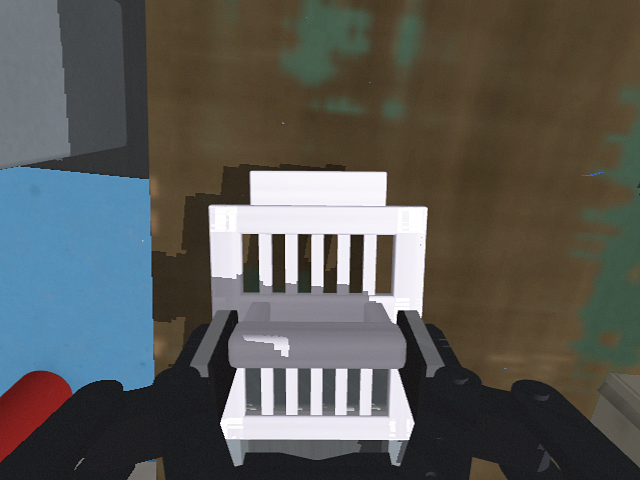

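The grid has visibly tilted: its tongue edge is at (250,171)–(386,171) and its body corners are at (209,206) and (427,206).

Run:
```python
from grid import *
s,c=pickle.load(open('w3.pkl','rb'))
g=fit_grid(s,c,[(250,171),(386,171),(209,206),(427,206)],[(-.06,-.028,.004),(-.06,.028,.004),(-.046,-.045,.005),(-.046,.045,.005)],-1.49)
print(g[:3]-s['tool_pos'])
# predicted tongue row vs tilt, pivot at bar under TCP
for th in(0,.05,.1,.15,.2):
    M=rz(np.radians(-84.2))@R.from_euler('y',-th).as_matrix();b=np.array(s['tool_pos'])-[0,0,.159]
    print(th,[proj(c,b+M@(np.array(q)-[0,0,.037]),s).round(1) for q in((-.06,-.028,.004),(-.06,.028,.004),(-.046,-.045,.005),(-.046,.045,.005))])
```

```text
grid [ 0.4615 -0.1028  0.0301] yaw -84.18 tilt 0.1735 [-0.2  0.3  0.2  0.3  0.  -0.3 -0.  -0.3]
[ 1.88015190e-04 -4.83974891e-03 -1.93120216e-01]
0 [array([247. , 161.1]), array([390.9, 161.1]), array([205.7, 197. ]), array([432.1, 197.1])]
0.05 [array([248.5, 164.6]), array([389.4, 164.6]), array([207.4, 199.9]), array([430.2, 200. ])]
0.1 [array([249.8, 168.3]), array([387.9, 168.4]), array([209.1, 203.1]), array([428.4, 203.1])]
0.15 [array([251.1, 172.3]), array([386.5, 172.4]), array([210.7, 206.4]), array([426.7, 206.5])]
0.2 [array([252.3, 176.5]), array([385.2, 176.6]), array([212.2, 209.9]), array([425.1, 210. ])]
```

>>> drive_tool --increments '[{"delta_pos": [0,0,-10],"turn": 0,"jaw": -1},{"delta_pos": [0,0,-20],"turn": 0,"jaw": -1},{"delta_pos": [0,0,-20],"turn": 0,"jaw": -1},{"delta_pos": [-16,-1,-5],"turn": 0,"jaw": -1},{"delta_pos": [-30,0,0],"turn": 0,"jaw": -1},{"delta_pos": [-30,0,0],"turn": 0,"jaw": -1},{"delta_pos": [-30,0,0],"turn": 0,"jaw": -1},{"delta_pos": [-15,0,0],"turn": 0,"jaw": -1}]'

```text
time: 8.58
tool_pos: [0.4723, -0.2223, 0.2776]
tcp_rot: [2.104, 2.33, -0.001]
wrist_force: [0.1, 0.3, -1.9]
width: 0.693
grip_force: 33.8
```

>>> drive_tool --increments '[{"delta_pos": [-5,0,0],"turn": 0,"jaw": -1},{"delta_pos": [0,0,0],"turn": 0,"jaw": -1},{"delta_pos": [0,0,0],"turn": 0,"jaw": -1}]'

```text
time: 8.83
tool_pos: [0.4721, -0.2239, 0.2763]
tcp_rot: [-2.104, -2.331, -0.0]
wrist_force: [0.3, 0.2, -1.7]
width: 0.691
grip_force: 33.8
```

Run:
```python
from h import *
from workcell import bot
s=bot.read_state();c=bot.read_camera('wrist');pickle.dump((s,c),open('w4.pkl','wb'))
cv2.imwrite('pics/w4.png',c['pixels'][:,:,::-1])
print(s['time'],s['tool_pos'],s['width'],s['grip_force'],s['wrist_force'],info(s)[0].round(3).tolist())
```

```text
8.8333 [ 0.47209253 -0.22389406  0.27629568] 0.6911249517519183 33.8261353969574 [ 0.3007074   0.23813265 -1.6853513 ] [[-0.102, 0.995, -0.001], [0.995, 0.102, 0.001], [0.001, -0.001, -1.0]]
```

View pics/w4.png

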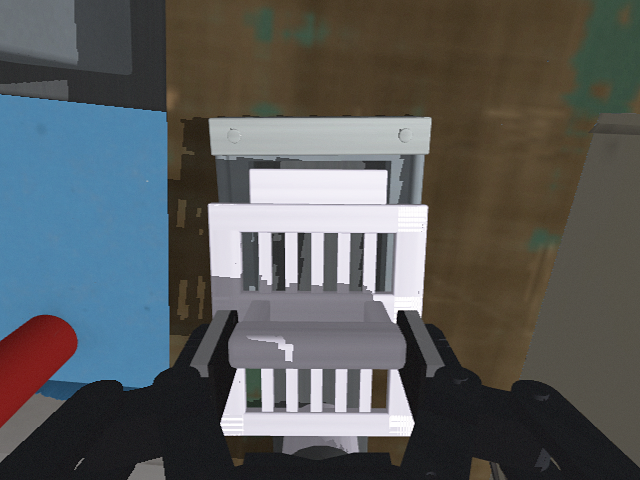

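The view shows the grid well aligned with the tray. The lip's outer corners are at (209,118) and (431,117), its inner edge runs (211,156)–(431,154), and the tongue edge runs (249,169)–(387,169).

Run:
```python
from grid import *
s,c=pickle.load(open('w4.pkl','rb'))
t=fit_tray(s,c,[(209,118),(431,117),(211,156),(431,154)],[(-.0685,-.0545,.037),(-.0685,.0545,.037),(-.0505,-.0545,.037),(-.0505,.0545,.037)],[.472,-.214,-1.49])
g=fit_grid(s,c,[(249,169),(387,169),(209,204),(427,204)],[(-.06,-.028,.004),(-.06,.028,.004),(-.046,-.045,.005),(-.046,.045,.005)],-1.49)
o=np.array([t[0],t[1],.022])
print('TCP in tray',(rz(-t[2])@(np.array(s['tool_pos'])-o)).round(4))
for th in(.12,g[4]):
  M=rz(g[3])@R.from_euler('y',-th).as_matrix()
  b=np.array(s['tool_pos'])-[0,0,.159]
  print(th,'tongue in seat',(rz(-t[2])@(b+M@[-.06,0,-.037]-o)).round(4))
print('fit tongue',(rz(-t[2])@(g[:3]+M@[-.06,0,0]-o)).round(4),'cap',(rz(t[2])@[.15,0,0]+o).round(4))
```

```text
tray [ 0.4721 -0.2173] -83.75 [-0.6  0.2  1.4 -0.4  0.6 -0.2 -1.6  0.3]
grid [ 0.4716 -0.2283  0.0774] yaw -84.13 tilt 0.0512 [ 0.   0.2 -0.   0.2 -0.1 -0.2  0.1 -0.2]
TCP in tray [ 0.0066 -0.0008  0.2543]
0.12 tongue in seat [-0.0485 -0.0004  0.0514]
0.05121401065104763 tongue in seat [-0.0514 -0.0004  0.0553]
fit tongue [-0.049  -0.0013  0.0523] cap [ 0.4885 -0.3664  0.022 ]
```

>>> drive_tool --increments '[{"delta_pos": [-2,0,5],"turn": 0,"jaw": -1},{"delta_pos": [0,0,15],"turn": 0,"jaw": -1},{"delta_pos": [0,0,15],"turn": 0,"jaw": -1},{"delta_pos": [0,0,8],"turn": 0,"jaw": -1},{"delta_pos": [0,0,4],"turn": 0,"jaw": -1},{"delta_pos": [0,0,0],"turn": 0,"jaw": -1}]'

```text
time: 9.38
tool_pos: [0.4721, -0.2256, 0.2284]
tcp_rot: [-2.101, -2.332, 0.001]
wrist_force: [-0.6, 0.2, -1.7]
width: 0.693
grip_force: 33.8
```

>>> drive_tool --increments '[{"delta_pos": [2,0,0],"turn": 0,"jaw": -1},{"delta_pos": [3,0,0],"turn": 0,"jaw": -1},{"delta_pos": [3,0,0],"turn": 0,"jaw": -1},{"delta_pos": [2,0,0],"turn": 0,"jaw": -1},{"delta_pos": [0,0,0],"turn": 0,"jaw": -1},{"delta_pos": [0,0,0],"turn": 0,"jaw": -1}]'

```text
time: 9.88
tool_pos: [0.4717, -0.2164, 0.23]
tcp_rot: [2.103, 2.333, 0.0]
wrist_force: [0.2, 0.1, -1.0]
width: 0.688
grip_force: 33.8
```

Run:
```python
from h import *
from workcell import bot
s=bot.read_state();c=bot.read_camera('wrist');pickle.dump((s,c),open('w5.pkl','wb'))
cv2.imwrite('pics/w5.png',c['pixels'][:,:,::-1])
print(s['time'],s['tool_pos'],s['width'],s['grip_force'],s['wrist_force'])
```

```text
9.8833 [ 0.47172105 -0.21638783  0.23003438] 0.6883555818571104 33.7945818901062 [ 0.22233571  0.05392777 -1.00803936]
```

View pics/w5.png

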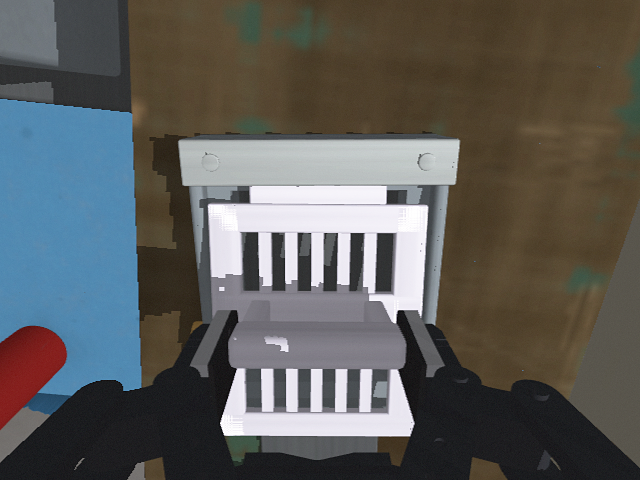

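The tongue is under the lip: the lip edge is at row 185 and the body edge at row 204, with nothing touching. I'll lower it gently from here.

>>> drive_tool --increments '[{"delta_pos": [1,0,1],"turn": 0,"jaw": -1},{"delta_pos": [0,0,1],"turn": 0,"jaw": -1},{"delta_pos": [0,0,1],"turn": 0,"jaw": -1},{"delta_pos": [0,0,0],"turn": 0,"jaw": -1},{"delta_pos": [0,0,0],"turn": 0,"jaw": -1},{"delta_pos": [0,0,0],"turn": 0,"jaw": -1}]'

```text
time: 10.43
tool_pos: [0.4715, -0.2156, 0.2266]
tcp_rot: [-2.104, -2.333, 0.0]
wrist_force: [0.9, -0.1, -2.3]
width: 0.694
grip_force: 33.8
```

>>> drive_tool --increments '[{"delta_pos": [0,0,1],"turn": 0,"jaw": -1},{"delta_pos": [0,0,1],"turn": 0,"jaw": -1},{"delta_pos": [0,0,1],"turn": 0,"jaw": -1},{"delta_pos": [0,0,1],"turn": 0,"jaw": -1},{"delta_pos": [0,0,0],"turn": 0,"jaw": -1},{"delta_pos": [0,0,0],"turn": 0,"jaw": -1}]'

```text
time: 10.93
tool_pos: [0.4716, -0.2156, 0.2227]
tcp_rot: [-2.104, -2.333, 0.0]
wrist_force: [0.4, 0.7, -0.4]
width: 0.692
grip_force: 33.9
```

>>> drive_tool --increments '[{"delta_pos": [0,0,1],"turn": 0,"jaw": -1},{"delta_pos": [0,0,1],"turn": 0,"jaw": -1},{"delta_pos": [0,0,0],"turn": 0,"jaw": -1},{"delta_pos": [0,0,0],"turn": 0,"jaw": -1}]'

```text
time: 11.27
tool_pos: [0.4717, -0.2161, 0.2215]
tcp_rot: [2.103, 2.333, -0.001]
wrist_force: [-2.4, -2.6, 5.0]
width: 0.693
grip_force: 34.6
```

>>> drive_tool --increments '[{"delta_pos": [-0.5,0,1],"turn": 0,"jaw": -1},{"delta_pos": [-0.5,0,1],"turn": 0,"jaw": -1},{"delta_pos": [0,0,0],"turn": 0,"jaw": -1},{"delta_pos": [0,0,0],"turn": 0,"jaw": -1}]'

```text
time: 11.6
tool_pos: [0.472, -0.2173, 0.2197]
tcp_rot: [2.103, 2.332, -0.001]
wrist_force: [-2.9, -3.8, 5.3]
width: 0.694
grip_force: 34.7
```

>>> drive_tool --increments '[{"delta_pos": [-0.5,0,1],"turn": 0,"jaw": -1},{"delta_pos": [0,0,1],"turn": 0,"jaw": -1},{"delta_pos": [0,0,0],"turn": 0,"jaw": -1},{"delta_pos": [0,0,0],"turn": 0,"jaw": -1}]'

```text
time: 11.93
tool_pos: [0.4723, -0.2181, 0.2181]
tcp_rot: [2.101, 2.331, -0.001]
wrist_force: [-2.2, -5.1, 6.4]
width: 0.691
grip_force: 34.9
```

>>> drive_tool --increments '[{"delta_pos": [0,0,1],"turn": 0,"jaw": -1},{"delta_pos": [0,0,1],"turn": 0,"jaw": -1},{"delta_pos": [0,0,0],"turn": 0,"jaw": -1},{"delta_pos": [0,0,0],"turn": 0,"jaw": -1}]'

```text
time: 12.27
tool_pos: [0.4727, -0.2185, 0.2165]
tcp_rot: [2.1, 2.33, -0.001]
wrist_force: [-2.0, -4.9, 6.7]
width: 0.693
grip_force: 35.0
```

>>> drive_tool --increments '[{"delta_pos": [0,0,1],"turn": 0,"jaw": -1},{"delta_pos": [0,0,0],"turn": 0,"jaw": -1},{"delta_pos": [0,0,0],"turn": 0,"jaw": -1}]'

```text
time: 12.52
tool_pos: [0.4729, -0.2186, 0.2157]
tcp_rot: [2.1, 2.33, -0.001]
wrist_force: [-1.4, -4.6, 7.5]
width: 0.695
grip_force: 35.1
```

Run:
```python
from h import *
from workcell import bot
s=bot.read_state();c=bot.read_camera('wrist');pickle.dump((s,c),open('w6.pkl','wb'))
a=c['pixels'][:,:,::-1]
sc=bot.read_camera('scene');pickle.dump(sc,open('sc6.pkl','wb'))
u,v=proj(sc,[.472,-.217,.03]).astype(int);b=cv2.resize(sc['pixels'][v-25:v+25,u-35:u+35,::-1],None,fx=5,fy=5,interpolation=cv2.INTER_CUBIC)
o=np.zeros((480,790,3),np.uint8);o[:,:440]=a[:,100:540];o[:250,440:790]=b
cv2.imwrite('pics/w6.png',o)
print(s['time'],s['tool_pos'],s['wrist_force'])
```

```text
12.5167 [ 0.47289436 -0.21859099  0.21565343] [-1.4234517  -4.62418368  7.46479817]
```

View pics/w6.png

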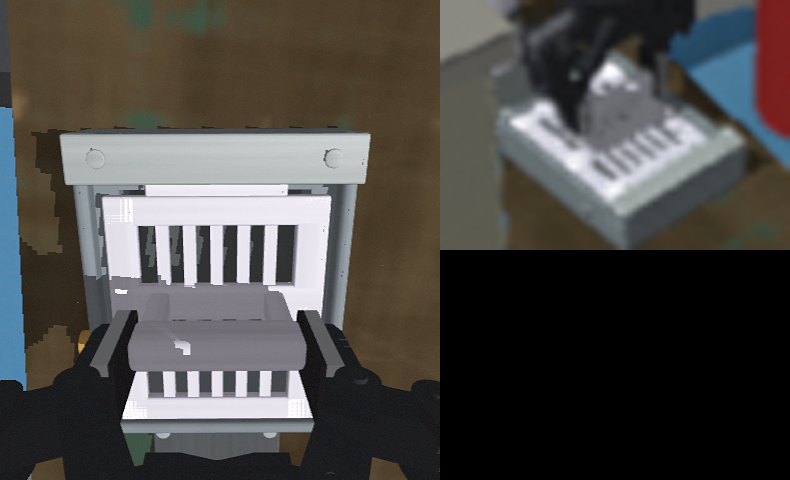

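The body edge is at row 197, which is the row predicted for a level grid, and the scene crop shows the grid inside the walls. A little more push will confirm it is down.

>>> drive_tool --increments '[{"delta_pos": [0,0,1],"turn": 0,"jaw": -1},{"delta_pos": [0,0,1],"turn": 0,"jaw": -1},{"delta_pos": [0,0,0],"turn": 0,"jaw": -1},{"delta_pos": [0,0,0],"turn": 0,"jaw": -1}]'

```text
time: 12.95
tool_pos: [0.4731, -0.2187, 0.2152]
tcp_rot: [2.1, 2.33, -0.001]
wrist_force: [-5.6, -3.9, 18.3]
width: 0.69
grip_force: 36.3
```

>>> drive_tool --increments '[{"delta_pos": [0,0,-1],"turn": 0,"jaw": -1},{"delta_pos": [0,0,-0.5],"turn": 0,"jaw": -1},{"delta_pos": [0,0,0],"turn": 0,"jaw": -1},{"delta_pos": [0,0,0],"turn": 0,"jaw": 0.45},{"delta_pos": [0,0,0],"turn": 0,"jaw": 0.5},{"delta_pos": [0,0,0],"turn": 0,"jaw": 0.6},{"delta_pos": [0,0,0],"turn": 0,"jaw": 0.8},{"delta_pos": [0,0,0],"turn": 0,"jaw": 1}]'

```text
time: 13.62
tool_pos: [0.4715, -0.2168, 0.2127]
tcp_rot: [-2.103, -2.332, 0.0]
wrist_force: [-0.0, 0.8, 0.4]
width: 0.997
grip_force: 0.0
```

>>> drive_tool --increments '[{"delta_pos": [0,0,0],"turn": 0,"jaw": 1},{"delta_pos": [0,0,0],"turn": 0,"jaw": 1},{"delta_pos": [0,0,-3],"turn": 0,"jaw": 1},{"delta_pos": [0,0,-10],"turn": 0,"jaw": 1},{"delta_pos": [0,0,-25],"turn": 0,"jaw": 1},{"delta_pos": [0,0,-30],"turn": 0,"jaw": 1},{"delta_pos": [0,0,-30],"turn": 0,"jaw": 1},{"delta_pos": [0,0,-30],"turn": 0,"jaw": 1}]'

```text
time: 14.28
tool_pos: [0.4715, -0.2169, 0.3433]
tcp_rot: [2.104, 2.333, 0.0]
wrist_force: [0.5, -0.2, 0.1]
width: 0.998
grip_force: 0.0
```

>>> drive_tool --increments '[{"delta_pos": [0,0,-15],"turn": 0,"jaw": -1},{"delta_pos": [0,0,0],"turn": 0,"jaw": -1},{"delta_pos": [0,0,0],"turn": 0,"jaw": -1},{"delta_pos": [0,0,0],"turn": 0,"jaw": -1}]'

```text
time: 14.62
tool_pos: [0.4712, -0.2168, 0.3556]
tcp_rot: [-2.103, -2.332, 0.0]
wrist_force: [-0.5, 0.1, -1.0]
width: 0.456
grip_force: 0.0
```

Run:
```python
from h import *
from workcell import bot
s=bot.read_state();c=bot.read_camera('wrist');pickle.dump((s,c),open('w7.pkl','wb'))
cv2.imwrite('pics/w7.png',c['pixels'][:,:,::-1])
print(s['time'],s['tool_pos'],s['width'],s['q'],plan(s,[.4885,-.3664,.36],np.radians(5.9)))
```

```text
14.6167 [ 0.47121174 -0.21678057  0.35556848] 0.4562801921740303 [-4.79201805e-01  5.19729482e-03  1.98903381e+00 -6.41320929e-06
  1.14847139e+00 -5.82164565e-01] (array([-150.6,    1.8,   -4.5]), np.float64(-0.0), np.float64(5.9), array([-1.e-03,  5.e-04, -1.e+00]))
```

View pics/w7.png

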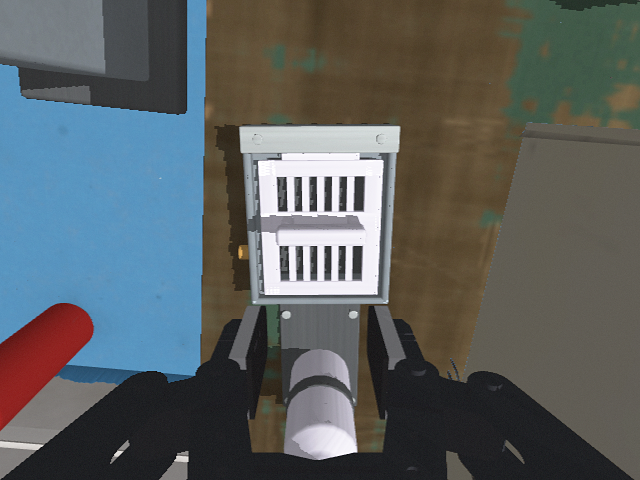

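The grid lies inside the tray walls with its tongue under the lip. The body corners are at (258,160), (383,160), (377,295) and (264,295). I'll check that fit numerically, then move over the cap.

Run:
```python
from grid import *
s,c=pickle.load(open('w7.pkl','rb'))
t=fit_tray(s,c,[(239,127),(400,126),(241,153),(399,153),(251,304),(388,303)],[(-.0685,-.0545,.037),(-.0685,.0545,.037),(-.0505,-.0545,.037),(-.0505,.0545,.037),(.0685,-.0545,.03),(.0685,.0545,.03)],[.472,-.214,-1.49])
g=fit_grid(s,c,[(258,160),(383,160),(377,295),(264,295)],[(-.046,-.045,.005),(-.046,.045,.005),(.06,.045,.005),(.06,-.045,.005)],-1.49)
o=np.array([t[0],t[1],.022]);print('grid in seat',(rz(-t[2])@(g[:3]-o)).round(4))
print('cap',(rz(t[2])@[.15,0,0]+o).round(4))
```

```text
tray [ 0.4718 -0.2174] -83.98 [-0.  -1.   0.4 -0.3 -0.4  0.2 -0.2 -0.1  0.1  0.6  0.1  1.4]
grid [ 0.4727 -0.2189  0.0212] yaw -84.0 tilt 0.0152 [ 0.1  0.1  0.1 -0.1 -0.1 -0.1 -0.   0.1]
grid in seat [ 0.0017  0.0007 -0.0008]
cap [ 0.4876 -0.3665  0.022 ]
```

>>> drive_tool --increments '[{"delta_pos": [-25,0,0],"turn": 0,"jaw": -1},{"delta_pos": [-35,0,0],"turn": 0,"jaw": -1},{"delta_pos": [-35,0,0],"turn": 0,"jaw": -1},{"delta_pos": [-35,1,0],"turn": 0,"jaw": -1},{"delta_pos": [-19,1,0],"turn": 0,"jaw": -1},{"delta_pos": [0,0,0],"turn": 0,"jaw": -1},{"delta_pos": [0,0,0],"turn": 0,"jaw": -1}]'

```text
time: 15.25
tool_pos: [0.4884, -0.3656, 0.3538]
tcp_rot: [-2.103, -2.328, -0.0]
wrist_force: [-0.5, 0.5, -0.9]
width: 0.003
grip_force: 0.0
```

>>> drive_tool --increments '[{"delta_pos": [0,0,15],"turn": 0,"jaw": -1},{"delta_pos": [0,0,14],"turn": 0,"jaw": -1},{"delta_pos": [0,0,6],"turn": 0,"jaw": -1},{"delta_pos": [0,0,2],"turn": 0,"jaw": -1},{"delta_pos": [0,0,2],"turn": 0,"jaw": -1},{"delta_pos": [0,0,2],"turn": 0,"jaw": -1},{"delta_pos": [0,0,0],"turn": 0,"jaw": -1}]'

```text
time: 15.83
tool_pos: [0.4892, -0.3648, 0.3155]
tcp_rot: [2.103, 2.333, 0.0]
wrist_force: [-0.5, -0.9, 0.2]
width: 0.001
grip_force: 0.0
```

>>> drive_tool --increments '[{"delta_pos": [0,0,2],"turn": 0,"jaw": -1},{"delta_pos": [0,0,2],"turn": 0,"jaw": -1},{"delta_pos": [0,0,2],"turn": 0,"jaw": -1},{"delta_pos": [0,0,1.5],"turn": 0,"jaw": -1},{"delta_pos": [0,0,0],"turn": 0,"jaw": -1},{"delta_pos": [0,0,0],"turn": 0,"jaw": -1}]'

```text
time: 16.33
tool_pos: [0.4894, -0.3652, 0.309]
tcp_rot: [2.103, 2.332, 0.001]
wrist_force: [-1.6, 2.7, 6.8]
width: 0.005
grip_force: 3.3
```

>>> drive_tool --increments '[{"delta_pos": [0,0,1],"turn": 0,"jaw": -1},{"delta_pos": [0,0,0.5],"turn": 0,"jaw": -1},{"delta_pos": [0,0,0],"turn": 0,"jaw": -1},{"delta_pos": [0,0,0],"turn": 0,"jaw": -1}]'

```text
time: 16.67
tool_pos: [0.4894, -0.3652, 0.3089]
tcp_rot: [2.103, 2.331, 0.001]
wrist_force: [-2.8, 4.2, 13.7]
width: 0.002
grip_force: 6.5
```

>>> drive_tool --increments '[{"delta_pos": [0,0,-3],"turn": 0,"jaw": -1},{"delta_pos": [0,0,-3],"turn": 0,"jaw": -1},{"delta_pos": [0,0,-5],"turn": 0,"jaw": -1},{"delta_pos": [0,0,-15],"turn": 0,"jaw": -1},{"delta_pos": [0,0,-30],"turn": 0,"jaw": -1},{"delta_pos": [0,0,-20],"turn": 0,"jaw": -1},{"delta_pos": [0,0,0],"turn": 0,"jaw": -1},{"delta_pos": [0,0,0],"turn": 0,"jaw": -1}]'

```text
time: 17.33
tool_pos: [0.4893, -0.3655, 0.3835]
tcp_rot: [2.102, 2.33, -0.0]
wrist_force: [-0.7, 0.3, -0.5]
width: 0.001
grip_force: 0.0
```

The cap hit its hard stop: force rose to 13.7 N with no further travel. It has been released and the arm is clear.

```bash
python3 -c "
from workcell import bot
print(bot.finish_job())"
```

```text
the job is handed in; nothing more can be done
None
```

I handed the job in at about 17 s of the 61 s allowed. The grid went in tongue-first with its free edge raised, was lowered flat, and measured about 2 mm from the seat's centre. The cap was then pressed to its stop and released; I didn't check by camera that it came back up, and the hand-in gave no verdict.

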